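Pin the tool carriage to the indexing head and hold the third stop

ROBOT

A 7-joint arm with a two-finger parallel gripper is mounted at the origin on the work surface. World frame = base frame: x ahead of the robot, y to its left, z up, the work surface at z = 0. Lengths are in mm, angles in rad, forces in N, time in s.
With the tool pointing down it reaches from about 425 to 875 mm from the base axis. Payload 4.7 kg.
Tool frame: the origin (TCP) lies on the centre line of the jaws, within the pads' length; the fingertips stand 25 mm ahead of it and the grasp point (between the pads) lies 6 mm ahead of it (r.tips_ahead is the distance from the TCP to the fingertips, in mm); z points along the fingers, x is the direction in which the jaws open and shut, and the axes are right-handed (so a half turn about z gives the same grasp; the last joint's range is limited). The gripper opens to 87 mm and grips with 3 to 60 N. Pads are 19 mm wide; open, the fingers measure 117 mm over their backs; the gripper's body (75 mm by 190 mm) begins 51 mm behind the grasp point.
Start: joints at [1.322, 0.321, -0.07, 1.45, 0.023, 1.371, -0.057], TCP at [168.84, -627.707, 247.587] pointing down, gripper open.
Joint ranges: [-2.86, 2.86], [-0.3, 2.09], [-1.38, 1.24], [0.06, 2.45], [-1.56, 4.7], [0.09, 2.05], [-2.69, 2.69]. Speed limits (rad/s): [2.57, 2.57, 3.14, 3.14, 3.14, 3.14, 3.14].

INTERFACE

Orientations are given as a rotation vector (axis times angle).
In Python, from cell import r gives the robot as it stands.
- The arm moves only by the shell command python3 -m inch 'ROWS'. ROWS is JSON, a list of rows, each a list of 5 numbers: the shift along the tool's x, y, z in units of 0.2 m (1.0 is 0.2 m), then the turn about the tool's z in units of 90 degrees (1.0 is 90 degrees), then the opening, from -1 (shut) to 1 (fully open). In form: [[dx, dy, dz, spin, claw], ...]. A call has 1 to 20 rows; each row is the pose to reach, as a shift and turn from the pose measured when the call began, along the tool's axes at that moment; what a row does not reach only later rows make up. A row lasts 1/10 s, in which the tool goes at most 50 mm and 8.59 degrees, less where a joint would pass 70% of its speed; a pose out of reach is approached as far as the arm can. A call with a number of a shift or a turn outside -1 to 1 is refused whole. A call with a gripper value outside its range is refused whole. The fingers move at their own pace and stop on an object; the grip force is fixed at half the most. Time passes only in rows, so rows that repeat a pose let the fingers close. It gives the time, the measured TCP pose, the force and the opening at its end, in the units of the state.
- r.get_obs(): the state, without advancing time (a new reading comes with each control period).
- r.capture(name): name is "side" or "top" or "wrist"; returns the picture (400x640x3 uint8, red, green, blue); there is no depth.
- r.get_calibration(name): a dict with "vertical_fov" (degrees; the focal length in pixels is half the picture's height over the tangent of half this angle, whatever the lens; pixels are square), "cx", "cy" (the principal point, pixels), "dist_coeffs" ([k1, k2, p1, p2, k3] as OpenCV has them; the pictures are not rectified), "extrinsics" (4x4, takes a point from camera to world coordinates). Camera axes: x right, y up, looking along -z (the intrinsics and any distortion apply to the point x, -y, -z); pixel columns grow to the right and rows downward; lengths in mm; the calibration is good to about 2 mm. A picture is of the moment at which its call begins: read the wrist's pose just before it. get_calibration takes no time and is no camera call; for the wrist camera it gives the pose at the moment of the call.
- r.finish_job(): hands the job in, once; it reports no verdict.
The state is a dict: "time_s": time; "joints": joint angles; "qvel": joint speeds; "joint_efforts": joint torques, N m; "tool_pos": TCP position; "tcp_rot": TCP orientation; "contact_force": force on the tool from outside, world axes, zero at the start; "moment": the same for the moment, N m; "width": opening from 0.0 (shut) to 1.0 (fully open).
Only numpy, scipy, OpenCV 4.12 (cv2) and the standard library are available. Lean on these libraries where they do the work, as an engineer would, in place of code of your own. Each camera call takes 0.05 s, during which the arm holds its last target.

TASK

Take the pin with the tall round barrel grip out of the wooden pin block, push it down through the fork and lug of the indexing fixture until its collar sits fully home on the fork, and let go of it. Then grip the indexing knob by its bar and turn it clockwise, feeling for the clicks, to the third click from where it stands and no farther, and finish there while still holding the knob in the grip. Leave everything else on the bench where it is.

Things in the scene. Friction and masses are not known exactly. Their poses are not given: they have to be found in the camera images.
- pin_grip (a point): point to grip on the axis of the loose steel pin: shank 12 mm thick, 44 mm long, chamfered foot; collar 24 mm across, 6 thick; plain round barrel grip 18 mm across, 30 tall (about 0.1 kg). The point is 26 mm above the collar's underside, 10 below the grip's top. z along the pin, up when it stands. It stands in any one of the pin block's three holes, collar on the block
- pin_collar (a point): centre of the underside of the same pin's collar, top end of the shank (the foot is 44 mm below it); z along the pin, up when it stands
- pin_block: fixed wooden block 210 x 70 mm, 50 mm tall, its long side along its own x; three 15 mm holes on its centre line 70 mm apart (at -70, 0 and 70 mm along x), each holding one pin. Origin at the centre of its underside
- t_pin: another loose pin in the block, with a 50 mm cross bar as a T handle; leave it. Origin at its foot, 44 mm below its collar's underside
- flat_pin: another loose pin in the block, with only a low flat head (12 mm tall including its collar); leave it. Origin at its foot, 44 mm below its collar's underside
- fixture: fixed fixture, base plate 150 (x) x 290 (y) x 12 mm, origin under its centre. Along its y: dark housing 110 mm square with a 104 mm index plate on top (64 mm up) and the black knob, axis at y = -75 mm; steel fork (two level tines 34 mm wide, top at 58 mm) with a vertical hole at y = 45; carriage from y = 85 to 140, at most 77 mm tall, its lug between the tines, hole in line
- fork_mouth (a point): centre of the fork's hole at the upper tine's top face, 58 mm above the bench; z up, x and y as the fixture's. The hole is 14 mm wide and goes through tine, lug and tine. A friction catch in it meets the pin's foot 12 mm before the collar is home and must be pressed down with about 5 N; it stays down
- knob_grip (a point): point to grip on the knob's axis, 96 mm above the bench. The knob is a black upright bar 46 mm long, 14 thick, on a 46 mm disc; the bar's top is 14 mm above this point, the disc's top 24 below. z up; the point turns with the knob: x along the bar, y across it (a white line on top marks the -x end, pointing along the fixture's -x at the start)
- knob (a joint): angle of the indexing knob, rad: 0 at the start, growing as it turns clockwise seen from above. It clicks into a stop every 22.5 degrees (0.393 rad), so the third is at 1.178; the stops resist with about 0.08 N m at most and it stays in a stop when left. It can turn on as far as 2.55
- tool_near: loose dark steel turning tool 140 mm long, 25 mm square, lying in front of the fixture on the robot's side; a bystander. Origin under its middle
- tool_right: same kind of turning tool lying on the right (-y) of the fixture; a bystander. Origin under its middle
- case_a: blue flat insert case 125 x 52 x 13 mm, left of the pin block; a bystander. Origin under its centre
- case_b: same kind of insert case, farther from the robot; a bystander. Origin under its centre
- shank_block: loose dark tool block 75 x 90 x 60 mm with a round shank along its own -x, beyond the fixture; a bystander. Origin under the block's centre
- hex_key: loose bent hex key, 100 mm long, 6 mm thick, lying on the robot's side; a bystander. Origin under its long arm's middle

How it is judged:
By the outcome, as a careful person would: the job done as asked, in the order asked, and still so for the second after the job is handed in, while the arm keeps its last pose, push and grip.
It also fails if it takes over 53 s, if anything falls off the work surface, if the arm or the gripper's body presses on something with over 40 N, if the wrist force passes 120 N, or if a joint passes its speed limit or range.

## Working session

There is one attempt and no reset: what is moved stays moved. The work goes in short steps, Python scripts to look and compute and a shell command to move; the robot and the scene stay as the last step left them, time stands still between calls to the robot, and variables do not carry over. Pictures are saved under pics/ and viewed, and the job is handed in when it is done.

```bash
ls; mkdir -p pics
cat > h.py <<'E'
import numpy as np, cv2
from cell import r
def K(c,h=400):
    f=h/2/np.tan(np.radians(c["vertical_fov"])/2)
    return np.array([[f,0,c["cx"]],[0,f,c["cy"]],[0,0,1]])
def ray(c,uv):
    p=cv2.undistortPoints(np.array([[uv]],float),K(c),np.array(c["dist_coeffs"],float))[0,0]
    T=np.array(c["extrinsics"]); d=T[:3,:3]@np.array([p[0],-p[1],-1]); return T[:3,3],d
def onz(c,uv,z):
    o,d=ray(c,uv); return o+d*(z-o[2])/d[2]
def proj(c,P):
    T=np.array(c["extrinsics"]); q=T[:3,:3].T@(np.array(P,float)-T[:3,3]); q=q*[1,-1,-1]
    return cv2.projectPoints(q.reshape(1,3),np.zeros(3),np.zeros(3),K(c),np.array(c["dist_coeffs"],float))[0][0,0]
def snap(n,name):
    c=r.get_calibration(n); im=r.capture(n); cv2.imwrite(f"pics/{name}.png",im[:,:,::-1]); return c,im
E
python3 - <<'E'
from h import *
import pickle
d={}
for n in("top","side","wrist"):
    c,im=snap(n,n+"0"); d[n]=c; print(n,c["vertical_fov"],c["dist_coeffs"],np.round(c["extrinsics"],3).tolist())
pickle.dump(d,open("cal.pkl","wb"))
o=r.get_obs();print(o)
E
```

```text
pics
top 50.379590988274565 [-0.00713153  0.          0.          0.          0.        ] [[-0.011, 0.985, -0.17, 380.517], [-1.0, -0.014, -0.014, 30.751], [-0.016, 0.169, 0.985, 1245.168], [0.0, 0.0, 0.0, 1.0]]
side 49.28029251725797 [0.02795742 0.         0.         0.         0.        ] [[-0.928, 0.259, -0.268, 229.681], [-0.373, -0.614, 0.696, 964.192], [0.016, 0.745, 0.667, 975.291], [0.0, 0.0, 0.0, 1.0]]
wrist 59.36937893362725 [0.02622596 0.         0.         0.         0.        ] [[0.26, 0.92, 0.292, 248.961], [-0.966, 0.248, 0.077, -605.593], [-0.002, -0.302, 0.953, 384.221], [0.0, 0.0, 0.0, 1.0]]
{'time_s': 0.15, 'joints': array([ 1.3221254 ,  0.32164618, -0.07009555,  1.45139332,  0.0225727 ,
        1.3708204 , -0.05688627]), 'qvel': array([-0.00090099, -0.00168621, -0.00257323, -0.00347086,  0.00162246,
       -0.00116888, -0.00141376]), 'joint_efforts': array([-1.55711382e-05, -4.91795146e+01, -4.04549288e-01, -3.12875640e+01,
       -6.39949297e-02,  4.05072758e-02,  9.73645297e-05]), 'tool_pos': array([ 168.7132642 , -627.31939385,  246.7178014 ]), 'tcp_rot': array([-2.49268406e+00,  1.91069581e+00,  1.89898331e-03]), 'contact_force': array([ 0.90033343, -0.38423847, -0.734742  ]), 'moment': array([0.00928114, 0.02611392, 0.00665438]), 'width': 1.0001688193874145}
```

View pics/top0.png

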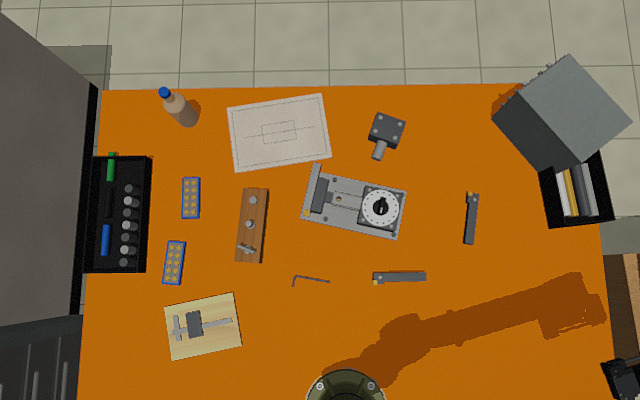

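View pics/side0.png

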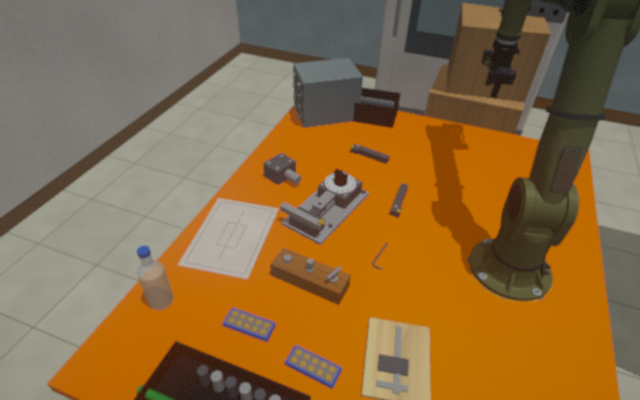

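Run:
```python
import cv2,numpy as np
a=cv2.imread("pics/top0.png");b=cv2.imread("pics/side0.png")
A=cv2.resize(a[150:280,220:420],None,fx=4,fy=4,interpolation=cv2.INTER_CUBIC)
B=cv2.resize(b[160:310,250:400],None,fx=4,fy=4,interpolation=cv2.INTER_CUBIC)
cv2.imwrite("pics/topz.png",A);cv2.imwrite("pics/sidez.png",B)
```

```text
(no output)
```

View pics/topz.png

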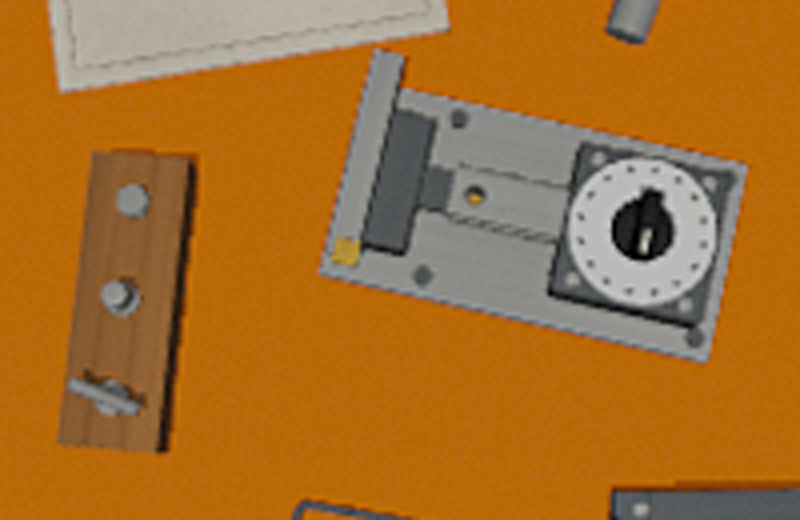

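View pics/sidez.png

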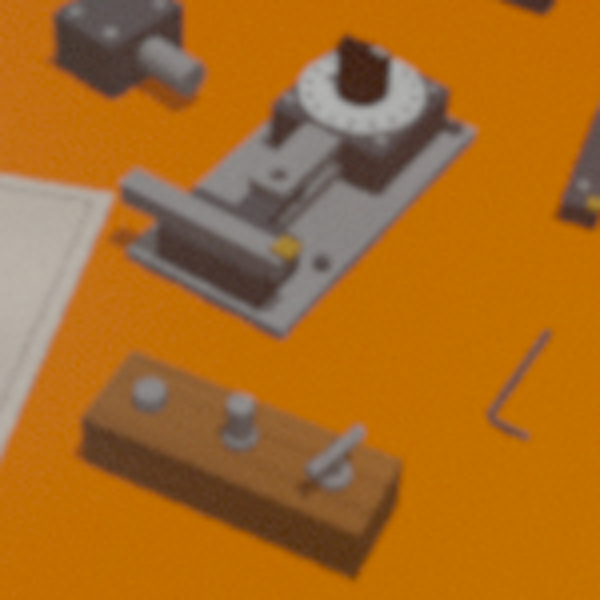

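```bash
cat >> h.py <<'E'
from scipy.spatial.transform import Rotation as R
def togo(P,yaw=None):
    "P: world target for TCP; yaw: direction of tool x (deg, mod 180)"
    o=r.get_obs(); M=R.from_rotvec(o["tcp_rot"]).as_matrix()
    print("t",round(o["time_s"],2),"tcp",np.round(o["tool_pos"],1),"tilt z",np.round(M[:,2],4),"yawx",round(np.degrees(np.arctan2(M[1,0],M[0,0])),2),"F",np.round(o["contact_force"],1),"w",round(o["width"]*87,1),"q",np.round(o["joints"],2))
    if P is not None:
        d=np.array(P)-o["tool_pos"]; print("world d",np.round(d,1),"units",np.round(M.T@d/200,4))
    if yaw is not None:
        y=np.degrees(np.arctan2(M[1,0],M[0,0])); s=((y-yaw)+90)%180-90; print("spin deg",round(s,2),"units",round(s/90,4))
E
python3 - <<'E'
from h import *
import pickle
d=pickle.load(open("cal.pkl","rb"));c=d["top"];s=d["side"]
f=lambda u,v:(u/4+220-.4,v/4+150-.4)
g=lambda u,v:(u/4+250-.4,v/4+160-.4)
print("pin",onz(c,f(123,292),86),onz(s,g(240,402),86))
print("hole",onz(c,f(476,195),58),onz(s,g(279,176),58))
print("knob",onz(c,f(643,222),110), "plate",onz(c,f(643,231),64),onz(s,g(362,92),64))
for p in[(322,271),(708,360),(747,163)]:print("base corner",onz(c,f(*p),12))
for p in[(92,152),(198,155),(166,451),(60,443)]:print("block",onz(c,f(*p),50))
togo(None)
E
```

```text
pin [513.73694316 253.8064653   86.        ] [511.30785188 261.3053775   86.        ]
hole [582.77176647   9.8688005   58.        ] [579.63311747  14.58503909  58.        ]
knob [ 553.9156958  -101.41373892  110.        ] plate [ 554.56530132 -106.56005701   64.        ] [ 551.98087758 -101.5387628    64.        ]
base corner [535.81836648 122.45191336  12.        ]
base corner [ 467.52323923 -156.35258641   12.        ]
base corner [ 611.76356693 -190.65688221   12.        ]
block [619.24982217 285.00058735  50.        ]
block [615.97391927 208.61503943  50.        ]
block [406.13900014 228.58261724  50.        ]
block [412.47011477 302.88772442  50.        ]
t 0.15 tcp [ 168.7 -627.3  246.7] tilt z [-4.0e-04  1.4e-03 -1.0e+00] yawx -74.94 F [ 0.9 -0.4 -0.7] w 87.0 q [ 1.32  0.32 -0.07  1.45  0.02  1.37 -0.06]
```

```bash
python3 -m inch '[[-0.17,-0.21,0,0,1],[-0.34,-0.42,0,0,1],[-0.51,-0.64,0,0,1],[-0.68,-0.85,0,0,1],[-0.68,-0.85,0,0,1],[-0.68,-0.85,0,0,1]]' && python3 -m inch '[[-0.17,-0.21,0,0,1],[-0.34,-0.42,0,0,1],[-0.51,-0.64,0,0,1],[-0.68,-0.85,0,0,1],[-0.68,-0.85,0,0,1],[-0.68,-0.85,0,0,1]]'; python3 -c "
from h import *
togo([554,-103,260],-104)"
```

```text
time_s: 0.75
tool_pos: [300.5, -448.6, 247.1]
tcp_rot: [-2.498, 1.902, 0.001]
contact_force: [0.9, -0.7, -0.5]
width: 1.001
time_s: 1.35
tool_pos: [430.1, -269.7, 247.5]
tcp_rot: [-2.503, 1.894, 0.001]
contact_force: [-1.1, -0.4, 0.0]
width: 1.001
t 1.35 tcp [ 430.1 -269.7  247.5] tilt z [ 0.0011  0.0027 -1.    ] yawx -74.24 F [-1.1 -0.4  0. ] w 87.0 q [ 0.9   0.04 -0.4   1.78  0.01  1.32 -0.8 ]
world d [123.9 166.7  12.5] units [-0.6341 -0.8229 -0.0595]
spin deg 29.76 units 0.3307
```

```bash
python3 -m inch '[[-0.18,-0.19,-0.01,0.06,1],[-0.36,-0.38,-0.02,0.12,1],[-0.54,-0.57,-0.03,0.18,1],[-0.72,-0.76,-0.05,0.26,1],[-0.9,-0.95,-0.06,0.33,1],[-0.9,-0.95,-0.06,0.33,1],[-0.9,-0.95,-0.06,0.33,1]]'; python3 -c "
from h import *
import pickle
togo([554,-103,260],-104)
c,im=snap('wrist','w1'); pickle.dump(c,open('w1.pkl','wb'))"
```

```text
time_s: 2.05
tool_pos: [565.1, -43.7, 260.0]
tcp_rot: [-1.937, 2.469, 0.004]
contact_force: [-0.6, -0.9, -1.3]
width: 1.001
t 2.05 tcp [565.1 -43.7 260. ] tilt z [ 0.0013  0.0039 -1.    ] yawx -103.77 F [-0.6 -0.9 -1.3] w 87.1 q [ 0.57  0.18 -0.61  1.63  0.1   1.36 -1.86]
world d [-11.1 -59.3   0. ] units [ 0.301  -0.0165 -0.0013]
spin deg 0.23 units 0.0025
```

View pics/w1.png

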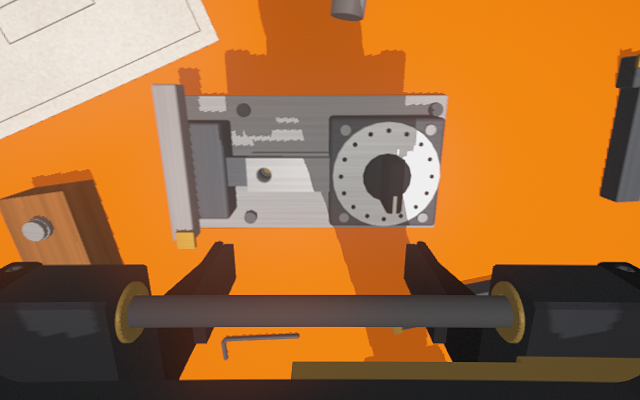

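w1: fork hole at about (264,174), white index plate centred about (388,174), knob bar pointing down in the picture; barrel pin at (37,230) at the left edge.

Run:
```python
from h import *
import pickle
c=pickle.load(open('w1.pkl','rb')); im=cv2.imread('pics/w1.png')
for n,(u,v) in {'hole':(264,174),'knobdisc':(387,174)}.items():
    z={'hole':58,'knobdisc':72}[n]
    print(n,onz(c,(u,v),z))
cv2.imwrite('pics/w1z.png',np.hstack([cv2.resize(im[120:230,215:325],None,fx=3.6,fy=3.6,interpolation=cv2.INTER_CUBIC),cv2.resize(im[120:230,335:445],None,fx=3.6,fy=3.6,interpolation=cv2.INTER_CUBIC)]))
```

```text
hole [581.76862375   9.86755887  58.        ]
knobdisc [ 556.72905973 -106.62682821   72.        ]
```

View pics/w1z.png

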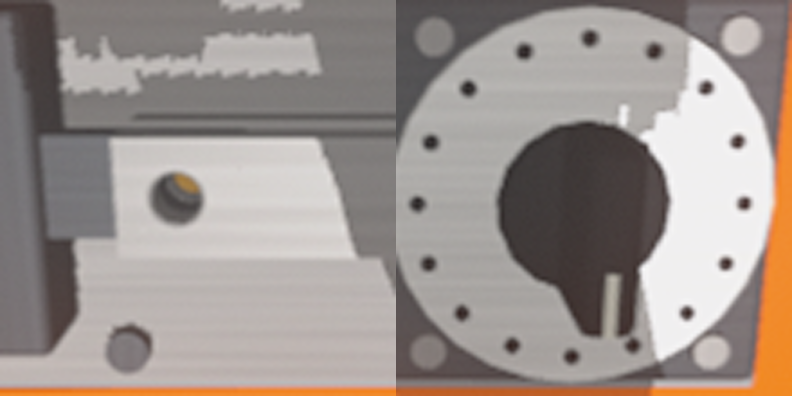

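```bash
python3 -m inch '[[-0.15,0.1,0,-0.09,1],[-0.3,0.1,0,-0.18,1],[-0.45,0.1,0,-0.27,1],[-0.6,0.1,0,-0.36,1],[-0.75,0.1,0,-0.45,1],[-0.9,0.1,0,-0.54,1],[-0.9,0.1,0,-0.63,1],[-0.9,0.1,0,-0.72,1],[-0.9,0.1,0,-0.81,1],[-0.9,0.1,0,-0.9,1],[-0.9,0.1,0,-0.9,1]]'; python3 -c "
from h import *
togo([512,257,250],85)"
```

```text
time_s: 3.2
tool_pos: [588.9, 128.9, 259.3]
tcp_rot: [-3.077, 0.632, 0.001]
contact_force: [-0.1, -0.8, 0.5]
width: 1.001
t 3.2 tcp [588.9 128.9 259.3] tilt z [-9.e-04  2.e-04 -1.e+00] yawx -23.21 F [-0.1 -0.8  0.5] w 87.0 q [ 0.45  0.33 -0.88  1.53  0.25  1.4  -0.85]
world d [-76.9 128.1  -9.3] units [-0.6055 -0.4371  0.0471]
spin deg 71.79 units 0.7977
```

```bash
python3 -m inch '[[-0.09,-0.17,0,-0.09,1],[-0.18,-0.36,0.03,-0.18,1],[-0.29,-0.55,0.05,-0.27,1],[-0.29,-0.55,0.05,-0.36,1],[-0.29,-0.55,0.05,-0.45,1],[-0.29,-0.55,0.05,-0.54,1],[-0.29,-0.55,0.05,-0.63,1],[-0.29,-0.55,0.05,-0.72,1],[-0.29,-0.55,0.05,-0.81,1],[-0.29,-0.55,0.05,-0.9,1],[-0.29,-0.55,0.05,-1,1]]' && python3 -m inch '[[0,0,0,-0.09,1],[0,0,0,-0.18,1],[0,0,0,-0.22,1],[0,0,0,-0.22,1]]'; python3 -c "
from h import *
import pickle
togo([512,257,250],85)
c,im=snap('wrist','w2'); pickle.dump(c,open('w2.pkl','wb'))"
```

```text
time_s: 4.3
tool_pos: [580.0, 250.0, 248.6]
tcp_rot: [2.629, 1.717, -0.003]
contact_force: [0.6, -0.5, -0.3]
width: 0.999
time_s: 4.7
tool_pos: [581.1, 247.4, 247.6]
tcp_rot: [2.301, 2.137, -0.006]
contact_force: [0.6, 0.4, -0.3]
width: 1.005
t 4.7 tcp [581.1 247.4 247.6] tilt z [-0.0019 -0.004  -1.    ] yawx 85.76 F [ 0.6  0.4 -0.3] w 87.4 q [ 0.42  0.58 -1.25  1.47  0.55  1.49  0.67]
world d [-69.1   9.6   2.4] units [ 0.0225 -0.3479 -0.0117]
spin deg 0.76 units 0.0085
```

View pics/w2.png

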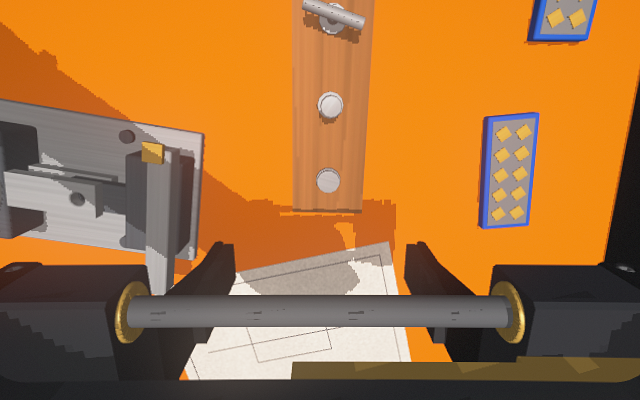

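w2: barrel pin top at about (329,104), flat pin (328,180), T-pin at the top (335,15); fork hole at (77,199).

Run:
```python
from h import *
import pickle
im=cv2.imread('pics/w2.png')
a=im[75:135,300:360];b=im[170:230,47:107]
cv2.imwrite('pics/w2z.png',np.hstack([cv2.resize(x,None,fx=6,fy=6,interpolation=cv2.INTER_CUBIC) for x in(a,b)]))
```

```text
(no output)
```

View pics/w2z.png

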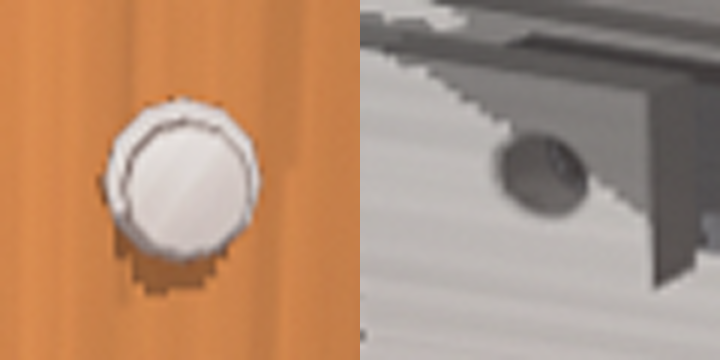

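Run:
```python
from h import *
import pickle
c2=pickle.load(open('w2.pkl','rb'));c1=pickle.load(open('w1.pkl','rb'))
f=lambda x,y,x0,y0,k:(x/k+x0-.5+.5/k,y/k+y0-.5+.5/k)
print('pin top',onz(c2,f(188,188,300,75,6),86),'collar top',onz(c2,f(184,179,300,75,6),56))
h2=f(544-360,174,47,170,6); h1=f(177,198,215,120,3.6)
print('hole',onz(c1,h1,58),onz(c2,h2,58))
A=[];B=[]
for c,p in((c1,h1),(c2,h2)):
    o,d=ray(c,p);d/=np.linalg.norm(d);P=np.eye(3)-np.outer(d,d);A.append(P);B.append(P@o)
print('tri',np.linalg.solve(sum(A),sum(B)))
print('plate',onz(c1,f(584-396,194,335,120,3.6),64))
togo([512,257,250],85)
```

```text
pin top [510.47809927 261.62036513  86.        ] collar top [510.44859633 261.84145499  56.        ]
hole [581.1915422   10.23970268  58.        ] [580.93409587  11.9385816   58.        ]
tri [581.11806659  10.67546956  56.44874199]
plate [ 555.04036498 -107.62757429   64.        ]
t 4.75 tcp [580.9 247.8 247.8] tilt z [-0.0016 -0.0038 -1.    ] yawx 85.73 F [-0.1  0.5 -0.2] w 86.9 q [ 0.42  0.58 -1.25  1.47  0.55  1.49  0.67]
world d [-68.9   9.2   2.2] units [ 0.0203 -0.347  -0.0107]
spin deg 0.73 units 0.0081
```

```bash
python3 -m inch '[[0.02,-0.18,0,0,1],[0.042,-0.357,0.15,0.008,1],[0.042,-0.357,0.3,0.008,1],[0.042,-0.357,0.45,0.008,1],[0.042,-0.357,0.55,0.008,1],[0.042,-0.357,0.55,0.008,1]]'; python3 -c "
from h import *
import pickle
togo([510.5,261.7,83],85)
c,im=snap('wrist','w3'); pickle.dump(c,open('w3.pkl','wb'))"
```

```text
time_s: 5.35
tool_pos: [509.1, 258.6, 135.0]
tcp_rot: [2.319, 2.117, -0.014]
contact_force: [0.7, 0.1, 0.8]
width: 0.996
t 5.35 tcp [509.1 258.6 135. ] tilt z [-0.0058 -0.0073 -1.    ] yawx 84.78 F [0.7 0.1 0.8] w 86.7 q [ 0.45  0.55 -1.23  1.75  0.55  1.25  0.55]
world d [  1.4   3.1 -52. ] units [0.0182 0.007  0.2597]
spin deg -0.22 units -0.0024
```

View pics/w3.png

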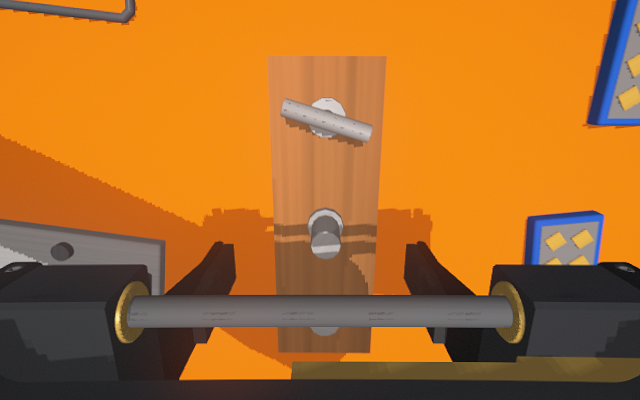

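w3: barrel pin's top at about (325.5,247) centred between the open fingers; T-pin bar farther up the block at (327,120).

```bash
python3 -c "
from h import *
import pickle
c=pickle.load(open('w3.pkl','rb'));print(onz(c,(325.5,246),86),proj(c,[510.5,261.7,86]))"
python3 -m inch '[[0.018,0.007,0.06,0,1],[0.018,0.007,0.13,0,1],[0.018,0.007,0.2,0,1],[0.018,0.007,0.255,0,1],[0.018,0.007,0.255,0,1]]'; python3 -c "
from h import *
togo([510.5,261.7,83],85)"
```

```text
[511.62902235 261.67657351  86.        ] [325.37310351 244.21982032]
time_s: 5.9
tool_pos: [510.3, 262.1, 83.8]
tcp_rot: [2.319, 2.119, -0.015]
contact_force: [0.1, 0.0, -0.2]
width: 1.002
t 5.9 tcp [510.3 262.1  83.8] tilt z [-0.0066 -0.0068 -1.    ] yawx 84.84 F [ 0.1  0.  -0.2] w 87.2 q [ 0.4   0.6  -1.17  1.79  0.61  1.18  0.51]
world d [ 0.2 -0.4 -0.8] units [-0.0021  0.001   0.004 ]
spin deg -0.16 units -0.0018
```

Close and check, then lift.

```bash
python3 -m inch '[[0,0,0,0,-1],[0,0,0,0,-1],[0,0,0,0,-1],[0,0,0,0,-1],[0,0,0,0,-1],[0,0,0,0,-1],[0,0,0,0,-1],[0,0,0,0,-1]]'; python3 -c "
from h import *
togo([510.5,261.7,83],85)"
```

```text
time_s: 6.7
tool_pos: [510.4, 262.1, 83.9]
tcp_rot: [2.319, 2.118, -0.015]
contact_force: [-0.8, -0.0, 1.1]
width: 0.355
t 6.7 tcp [510.4 262.1  83.9] tilt z [-0.0064 -0.0069 -1.    ] yawx 84.83 F [-0.8 -0.   1.1] w 30.9 q [ 0.4   0.6  -1.17  1.79  0.61  1.18  0.51]
world d [ 0.1 -0.4 -0.9] units [-0.0019  0.0006  0.0043]
spin deg -0.17 units -0.0019
```

```bash
python3 -m inch '[[0,0,0,0,-1],[0,0,0,0,-1],[0,0,0,0,-1],[0,0,0,0,-1],[0,0,0,0,-1]]'; python3 -c "
from h import *
togo([510.5,261.7,83],85)"
```

```text
time_s: 7.2
tool_pos: [510.4, 262.0, 83.8]
tcp_rot: [2.319, 2.118, -0.015]
contact_force: [0.1, -1.1, 0.7]
width: 0.195
t 7.2 tcp [510.4 262.   83.8] tilt z [-0.0065 -0.0071 -1.    ] yawx 84.83 F [ 0.1 -1.1  0.7] w 17.0 q [ 0.4   0.6  -1.17  1.79  0.61  1.18  0.51]
world d [ 0.1 -0.3 -0.8] units [-0.0014  0.0007  0.0042]
spin deg -0.17 units -0.0019
```

```bash
python3 -m inch '[[0,0,0,0,-1],[0,0,-0.08,0,-1],[0,0,-0.18,0,-1],[0,0,-0.3,0,-1],[0,0,-0.42,0,-1],[0,0,-0.53,0,-1],[0,0,-0.53,0,-1]]'; python3 -c "
from h import *
import pickle
togo([581.1,11,190],76.5)
c,im=snap('wrist','w4'); pickle.dump(c,open('w4.pkl','wb'))"
```

```text
time_s: 7.9
tool_pos: [512.3, 264.5, 193.7]
tcp_rot: [2.317, 2.118, -0.006]
contact_force: [-0.9, 0.4, -1.9]
width: 0.196
t 7.9 tcp [512.3 264.5 193.7] tilt z [-0.0013 -0.0043 -1.    ] yawx 84.84 F [-0.9  0.4 -1.9] w 17.0 q [ 0.47  0.5  -1.28  1.68  0.49  1.34  0.59]
world d [  68.8 -253.5   -3.7] units [-1.2311  0.4564  0.0236]
spin deg 8.34 units 0.0927
```

View pics/w4.png

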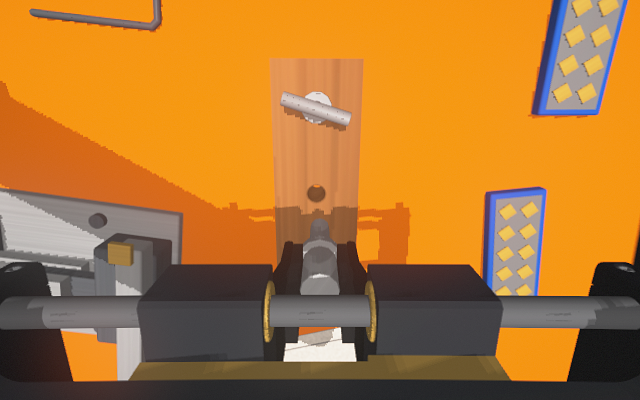

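w4: pin is held between the fingers, its foot visible around (319,222); the middle hole (316,193) is empty.

```bash
python3 -m inch '[[-0.2,0.07,0,0.03,-1],[-0.4,0.14,0,0.06,-1],[-0.6,0.22,0,0.09,-1],[-0.6,0.22,0,0.09,-1]]'; python3 -c "
from h import *
import pickle
togo([581.1,11,190],76.5)"
```

```text
time_s: 8.35
tool_pos: [546.9, 131.4, 190.5]
tcp_rot: [2.471, 1.932, -0.017]
contact_force: [0.4, -0.3, -1.4]
width: 0.195
t 8.35 tcp [546.9 131.4 190.5] tilt z [-0.0052 -0.0105 -0.9999] yawx 76.04 F [ 0.4 -0.3 -1.4] w 17.0 q [ 0.73  0.46 -1.27  1.71  0.46  1.32  0.69]
world d [  34.2 -120.4   -0.5] units [-0.5429  0.3111  0.0078]
spin deg -0.46 units -0.0051
```

```bash
python3 -m inch '[[-0.18,0.1,0,0,-1],[-0.36,0.2,0,0,-1],[-0.543,0.311,0.01,-0.005,-1],[-0.543,0.311,0.01,-0.005,-1],[-0.543,0.311,0.01,-0.005,-1]]'; python3 -c "
from h import *
import pickle
togo([581.1,11,145],76.5)
c,im=snap('wrist','w5'); pickle.dump(c,open('w5.pkl','wb'))"
```

```text
time_s: 8.85
tool_pos: [580.7, 9.6, 188.3]
tcp_rot: [2.468, 1.939, -0.018]
contact_force: [0.2, 0.0, -0.6]
width: 0.201
t 8.85 tcp [580.7   9.6 188.3] tilt z [-0.0074 -0.0095 -0.9999] yawx 76.31 F [ 0.2  0.  -0.6] w 17.5 q [ 0.9   0.5  -1.24  1.67  0.49  1.34  0.9 ]
world d [  0.4   1.4 -43.3] units [0.0096 0.0016 0.2166]
spin deg -0.19 units -0.0021
```

View pics/w5.png

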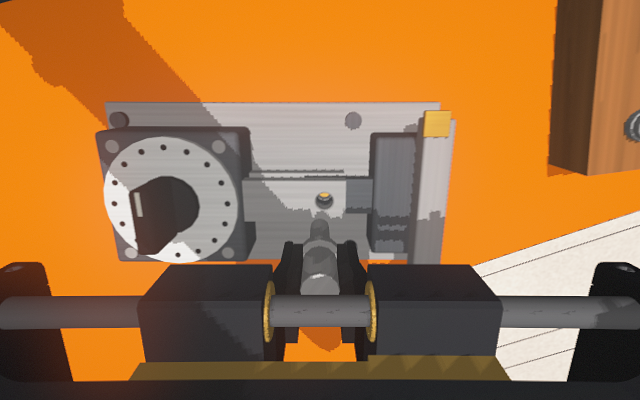

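Run:
```python
import cv2
im=cv2.imread('pics/w5.png')
cv2.imwrite('pics/w5z.png',cv2.resize(im[185:300,275:375],None,fx=5,fy=5,interpolation=cv2.INTER_CUBIC))
```

```text
(no output)
```

View pics/w5z.png

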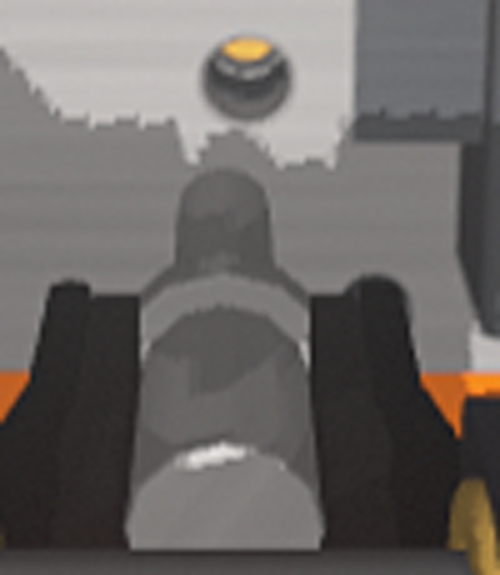

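Run:
```python
from h import *
import pickle
c=pickle.load(open('w5.pkl','rb'))
print('hole',onz(c,(324.0,200.0),58))
o=r.get_obs();M=R.from_rotvec(o['tcp_rot']).as_matrix();t=o['tool_pos'];print(t)
for L in(77.8,60,40,33.8,27.8,-2.2):
    p=t+M@[0,0,L];print(L,proj(c,p),'far edge r6',proj(c,p+M@[0,6 if L>34 else 9,0]),'L',proj(c,p+M@[-6,0,0]),'R',proj(c,p+M@[6,0,0]))
```

```text
hole [580.61260419  12.0789632   58.        ]
[580.36881364  11.54326626 188.73537965]
77.8 [322.01668233 223.14556193] far edge r6 [322.0246963  231.62366069] L [312.87252048 223.1725571 ] R [331.16143781 223.11935295]
60 [322.22615482 233.76389991] far edge r6 [322.23317224 242.82525027] L [312.3532984  233.79296052] R [332.09972665 233.73619615]
40 [322.50548973 247.91568514] far edge r6 [322.51083326 257.73543879] L [311.66088269 247.94750848] R [333.35099748 247.88620586]
33.8 [322.60366326 252.88724726] far edge r6 [322.61067482 267.93998778] L [311.41752325 252.92004525] R [333.79077562 252.85720713]
27.8 [322.7047779  258.00658459] far edge r6 [322.71067227 273.45519883] L [311.16686949 258.04038902] R [334.2437361  257.97600293]
-2.2 [323.32446686 289.35519695] far edge r6 [323.3219165  307.13816289] L [309.63063582 289.39524943] R [337.01990822 289.32216333]
```

```bash
python3 -c "
from h import *
togo([581.2,12.7,145],76.5)"
```

```text
t 8.9 tcp [580.4  11.5 188.7] tilt z [-0.0069 -0.0093 -0.9999] yawx 76.49 F [-0.3  0.4 -1.1] w 17.2 q [ 0.9   0.5  -1.24  1.67  0.49  1.34  0.9 ]
world d [  0.8   1.2 -43.7] units [0.0089 0.0037 0.2186]
spin deg -0.01 units -0.0001
```

```bash
python3 -m inch '[[0.009,0.004,0.07,0,-1],[0.009,0.004,0.14,0,-1],[0.009,0.004,0.218,0,-1],[0.009,0.004,0.218,0,-1],[0.009,0.004,0.218,0,-1]]'
python3 - <<'E'
from h import *
import pickle
togo([581.2,12.7,145],76.5)
c,im=snap('wrist','w6'); pickle.dump(c,open('w6.pkl','wb'));togo(None)
cv2.imwrite('pics/w6z.png',cv2.resize(im[170:290,270:370,::-1],None,fx=5,fy=5,interpolation=cv2.INTER_CUBIC))
E
```

```text
time_s: 9.4
tool_pos: [580.8, 13.0, 144.4]
tcp_rot: [2.465, 1.944, -0.019]
contact_force: [-0.4, 0.9, -0.4]
width: 0.198
t 9.4 tcp [580.8  13.  144.4] tilt z [-0.0082 -0.0091 -0.9999] yawx 76.53 F [-0.4  0.9 -0.4] w 17.3 q [ 0.86  0.54 -1.21  1.72  0.53  1.27  0.87]
world d [ 0.4 -0.3  0.6] units [-0.0011  0.0022 -0.003 ]
spin deg 0.03 units 0.0004
t 9.45 tcp [581.3  13.  145.1] tilt z [-0.0069 -0.009  -0.9999] yawx 76.52 F [ 0.1  0.1 -0.6] w 17.3 q [ 0.87  0.54 -1.21  1.72  0.53  1.27  0.87]
```

View pics/w6z.png

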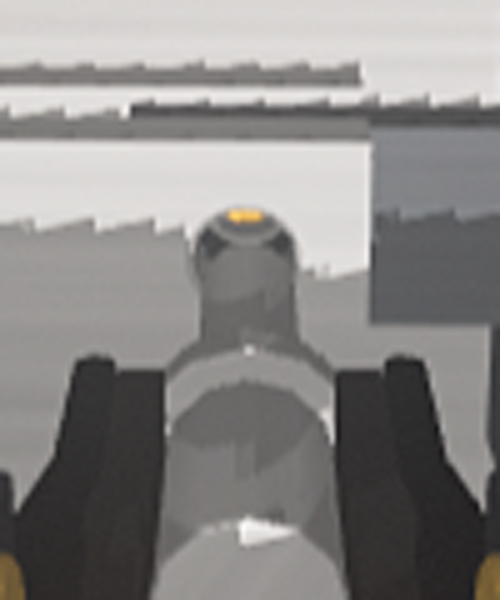

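Run:
```python
from h import *
import pickle
c=pickle.load(open('w6.pkl','rb'))
t=np.array([581.1,13,144.8]);M=R.from_rotvec(r.get_obs()['tcp_rot']).as_matrix()
z=lambda p:np.round(((p-[270,170]+.4)*5),1)
for d in((0,0),(-1,0),(0,-1)):
  pass
print('foot centre',z(proj(c,t+M@[0,0,77.8])),'far r4',z(proj(c,t+M@[0,-4,77.8])),z(proj(c,t+M@[0,-6,75.8])))
f=t+M@[0,0,77.8]; print('foot world',f)
u=-M[:,1]*[1,1,0]
for x in((580.7,12),(581.2,11.5)):
  h=np.array([*x,58]); print('hole',z(proj(c,h)),'far',z(proj(c,h+7*u)))
```

```text
foot centre [248.9 275.2] far r4 [248.9 246.6] [248.9 237.5]
foot world [580.56595262  12.29644237  67.0050143 ]
hole [247.7 252.6] far [247.7 204. ]
hole [245.  256.8] far [244.9 208.2]
```

```bash
python3 -c "
from h import *
togo([581.6,12.3,125],76.5)"; python3 -m inch '[[-0.002,0.003,0.03,0,-1],[-0.002,0.003,0.06,0,-1],[-0.002,0.003,0.1,0,-1],[-0.002,0.003,0.1,0,-1]]';  python3 -c "
from h import *
togo([581.6,12.3,106],76.5)"
```

```text
t 9.45 tcp [581.3  13.  145.1] tilt z [-0.0069 -0.009  -0.9999] yawx 76.52 F [ 0.1  0.1 -0.6] w 17.3 q [ 0.87  0.54 -1.21  1.72  0.53  1.27  0.87]
world d [  0.3  -0.7 -20.1] units [-0.0021  0.0026  0.1007]
spin deg 0.02 units 0.0002
time_s: 9.85
tool_pos: [580.8, 12.0, 123.7]
tcp_rot: [2.466, 1.944, -0.02]
contact_force: [-0.7, 0.1, -1.3]
width: 0.194
t 9.85 tcp [580.8  12.  123.7] tilt z [-0.009  -0.0091 -0.9999] yawx 76.51 F [-0.7  0.1 -1.3] w 16.9 q [ 0.85  0.56 -1.19  1.74  0.55  1.24  0.86]
world d [  0.8   0.3 -17.7] units [0.0035 0.0039 0.0886]
spin deg 0.01 units 0.0001
```

```bash
python3 -m inch '[[0.002,0.003,0.03,0,-1],[0.003,0.004,0.06,0,-1],[0.003,0.004,0.088,0,-1],[0.003,0.004,0.088,0,-1]]';  python3 -c "
from h import *
togo([581.6,12.3,92],76.5)"
```

```text
time_s: 10.25
tool_pos: [581.0, 12.1, 105.1]
tcp_rot: [2.466, 1.945, -0.022]
contact_force: [-0.2, 0.4, -0.7]
width: 0.195
t 10.25 tcp [581.   12.1 105.1] tilt z [-0.0105 -0.0091 -0.9999] yawx 76.52 F [-0.2  0.4 -0.7] w 17.0 q [ 0.84  0.58 -1.17  1.75  0.58  1.21  0.84]
world d [  0.6   0.2 -13.1] units [0.0026 0.003  0.0655]
spin deg 0.02 units 0.0002
```

```bash
python3 -m inch '[[0.001,0.002,0.02,0,-1],[0.001,0.002,0.04,0,-1],[0.001,0.002,0.055,0,-1],[0.001,0.002,0.066,0,-1],[0.001,0.002,0.066,0,-1]]';  python3 -c "
from h import *
togo([581.6,12.3,92],76.5)"
```

```text
time_s: 10.75
tool_pos: [581.6, 12.3, 91.9]
tcp_rot: [2.466, 1.945, -0.021]
contact_force: [0.3, 0.1, 0.2]
width: 0.196
t 10.75 tcp [581.6  12.3  91.9] tilt z [-0.0098 -0.0087 -0.9999] yawx 76.52 F [0.3 0.1 0.2] w 17.1 q [ 0.82  0.6  -1.15  1.76  0.59  1.19  0.83]
world d [-0.   0.   0.1] units [ 0.0002 -0.0002 -0.0004]
spin deg 0.02 units 0.0002
```

```bash
python3 -m inch '[[0,0,0.006,0,-1],[0,0,0.012,0,-1],[0,0,0.012,0,-1]]';  python3 - <<'E'
from h import *
import pickle
togo([581.6,12.3,92],76.5)
c,im=snap('wrist','w7')
cv2.imwrite('pics/w7z.png',cv2.resize(im[150:300,250:390,::-1],None,fx=4,fy=4,interpolation=cv2.INTER_CUBIC))
E
```

```text
time_s: 11.05
tool_pos: [581.7, 12.3, 91.7]
tcp_rot: [2.465, 1.944, -0.022]
contact_force: [-4.8, -1.7, 16.1]
width: 0.196
t 11.05 tcp [581.7  12.3  91.7] tilt z [-0.0099 -0.0103 -0.9999] yawx 76.52 F [-4.8 -1.7 16.1] w 17.1 q [ 0.82  0.6  -1.15  1.76  0.59  1.19  0.83]
world d [-0.1  0.   0.3] units [ 0.     -0.0007 -0.0017]
spin deg 0.02 units 0.0002
```

View pics/w7z.png

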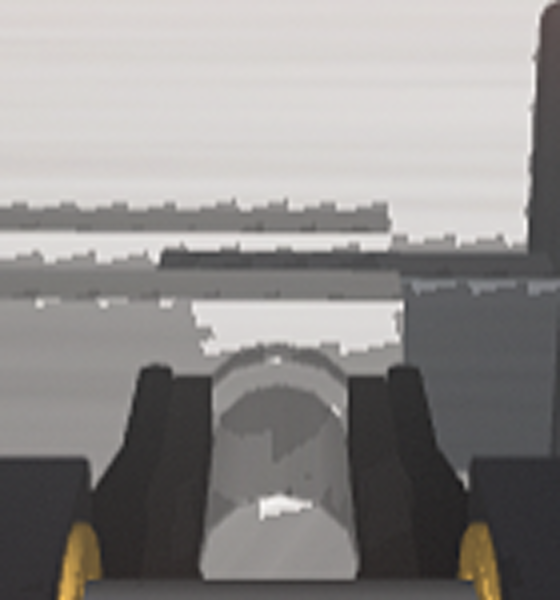

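Collar home (16 N reaction at exactly the expected height). Relax the push and open partway.

```bash
python3 -m inch '[[0,0,-0.001,0,-1],[0,0,-0.001,0,-0.25],[0,0,-0.001,0,-0.25],[0,0,-0.001,0,-0.25],[0,0,-0.001,0,-0.25],[0,0,-0.001,0,-0.25]]';  python3 - <<'E'
from h import *
togo([581.6,12.3,150],76.5)
E
```

```text
time_s: 11.7
tool_pos: [581.6, 12.3, 91.7]
tcp_rot: [2.466, 1.944, -0.022]
contact_force: [0.4, -0.0, 0.6]
width: 0.369
t 11.7 tcp [581.6  12.3  91.7] tilt z [-0.0102 -0.0102 -0.9999] yawx 76.52 F [ 0.4 -0.   0.6] w 32.1 q [ 0.82  0.6  -1.15  1.76  0.59  1.19  0.83]
world d [-0.   0.  58.3] units [-0.0034 -0.0024 -0.2917]
spin deg 0.02 units 0.0002
```

```bash
python3 -m inch '[[0,0,-0.1,0,-0.25],[0,0,-0.25,0,-0.25],[0,0,-0.45,0,-0.25],[-0.15,0,-0.5,0,1],[-0.3,0,-0.5,0,1],[-0.3,0.1,-0.5,0,1],[-0.3,0.1,-0.5,0,1],[-0.3,0.1,-0.5,0,1]]';  python3 - <<'E'
from h import *
import pickle
togo([555,-107.6,150],76.5)
c,im=snap('wrist','w8');pickle.dump(c,open('w8.pkl','wb'))
E
```

```text
time_s: 12.5
tool_pos: [587.8, -48.8, 192.1]
tcp_rot: [2.466, 1.946, -0.022]
contact_force: [-0.0, 1.0, -0.1]
width: 0.745
t 12.5 tcp [587.8 -48.8 192.1] tilt z [-0.0108 -0.0089 -0.9999] yawx 76.56 F [-0.   1.  -0.1] w 64.8 q [ 0.97  0.52 -1.23  1.64  0.5   1.36  1.  ]
world d [-32.8 -58.8 -42.1] units [-0.3216 -0.0895  0.2148]
spin deg 0.06 units 0.0006
```

View pics/w8.png

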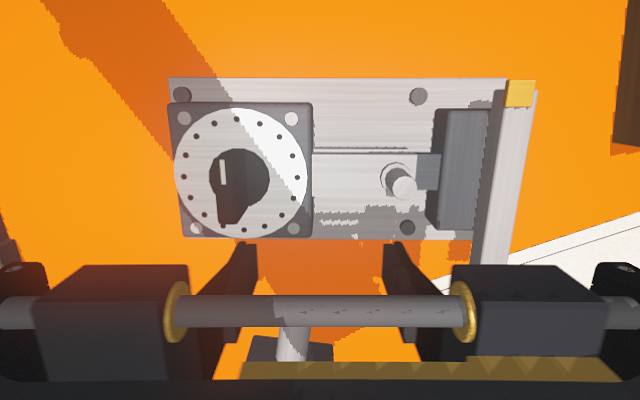

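w8: pin stands in the fork, top at (404,187), collar on the tine around (396,180); index plate centred (240,172), knob bar running vertically in the picture.

Run:
```python
from h import *
import pickle
im=cv2.imread('pics/w8.png')
a=im[100:245,165:315];b=im[140:220,365:445]
cv2.imwrite('pics/w8z.png',np.hstack([cv2.resize(a,(450,435),interpolation=cv2.INTER_CUBIC),cv2.resize(b,(345,435),interpolation=cv2.INTER_CUBIC)]))
c=pickle.load(open('w8.pkl','rb'))
print('pin top',onz(c,(404.5,187.5),94))
for q in((580.9,12,58),(580.9,12,64),(580.9,12,94)):print(proj(c,q))
# plate ellipse: bright region
g=cv2.cvtColor(a,cv2.COLOR_BGR2HSV);m=((g[...,1]<40)&(g[...,2]>120)).astype(np.uint8)
n,l,s,ct=cv2.connectedComponentsWithStats(m);k=l[72,20];print(k,s[k]);
cs,_=cv2.findContours((l==k).astype(np.uint8),cv2.RETR_EXTERNAL,cv2.CHAIN_APPROX_NONE);e=cv2.fitEllipse(cv2.convexHull(cs[0]));print(e)
p=(e[0][0]+165,e[0][1]+100);print('plate',p,onz(c,p,64))
```

```text
pin top [581.715658    12.33665076  94.        ]
[393.8541483  174.89413496]
[395.3402307  176.62483712]
[403.82470151 186.50115644]
3 [    9     4   136   134 11850]
((89.42913055419922, 65.2627944946289), (140.46754455566406, 165.84434509277344), 67.96755981445312)
plate (254.42913055419922, 165.2627944946289) [547.10120255 -91.96891208  64.        ]
```

View pics/w8z.png

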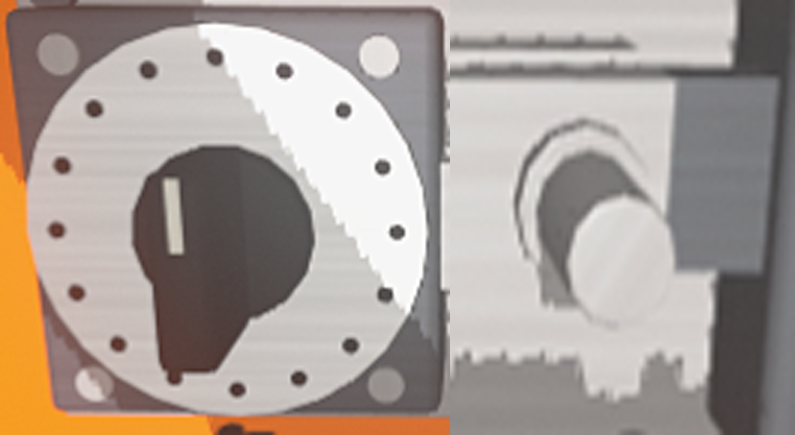

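Run:
```python
from h import *
import pickle
c=pickle.load(open('w8.pkl','rb'))
f=lambda x,y:(x/3+165-.33,y/3+100-.33)
print('plate',onz(c,f(227,217.5),64),'disc',onz(c,f(223.5,236),72))
a=onz(c,f(172,178),110);b=onz(c,f(177,255),110);print('line',a,b,np.degrees(np.arctan2(*(b-a)[[1,0]])))
print('dir hole-knob', np.degrees(np.arctan2(12+107.3,581.2-555)))
togo([555,-107.3,102],76.5)
```

```text
plate [ 549.81042207 -104.16894989   64.        ] disc [ 552.89020183 -104.1597022    72.        ]
line [531.66390657 -99.79558213 110.        ] [ 547.92897205 -104.00722257  110.        ] -14.517196061450313
dir hole-knob 77.61365552859256
t 12.55 tcp [587.6 -48.2 192.1] tilt z [-0.0108 -0.0092 -0.9999] yawx 76.63 F [0.9 1.  0.2] w 68.8 q [ 0.97  0.52 -1.23  1.64  0.5   1.36  1.  ]
world d [-32.6 -59.1 -90.1] units [-0.32   -0.0863  0.4551]
spin deg 0.13 units 0.0015
```

```bash
python3 -m inch '[[-0.15,-0.05,0,0,1],[-0.31,-0.1,0.05,0.003,1],[-0.31,-0.1,0.2,0.003,1],[-0.31,-0.1,0.2,0.003,1],[-0.31,-0.1,0.2,0.003,1]]';  python3 - <<'E'
from h import *
import pickle
togo([553,-104.8,102],76.2)
c,im=snap('wrist','w9');pickle.dump(c,open('w9.pkl','wb'))
cv2.imwrite('pics/w9z.png',cv2.resize(im[130:270,210:410,::-1],None,fx=4,fy=4,interpolation=cv2.INTER_CUBIC))
for p in([553,-104.8,110],[553,-104.8,64]): print(proj(c,p),(proj(c,p)-[210,130])*4+1.5)
togo([553,-104.8,102],76.2)
E
```

```text
time_s: 13.05
tool_pos: [553.1, -102.3, 153.3]
tcp_rot: [-2.466, -1.945, 0.022]
contact_force: [0.8, 0.5, 1.2]
width: 1.0
t 13.05 tcp [ 553.1 -102.3  153.3] tilt z [-0.0114 -0.0083 -0.9999] yawx 76.52 F [0.8 0.5 1.2] w 87.0 q [ 1.12  0.5  -1.24  1.75  0.5   1.27  1.09]
world d [ -0.1  -2.5 -51.3] units [-0.0094  0.0049  0.2567]
spin deg 0.32 units 0.0036
[315.79883042 247.61984195] [424.6953217  471.97936779]
[317.14406304 219.5541571 ] [430.07625215 359.71662841]
t 13.1 tcp [ 553.9 -102.1  154.1] tilt z [-0.0098 -0.0086 -0.9999] yawx 76.55 F [ 0.1 -0.6 -0. ] w 86.8 q [ 1.12  0.5  -1.24  1.75  0.5   1.27  1.09]
world d [ -0.9  -2.7 -52.1] units [-0.0113  0.0009  0.2605]
spin deg 0.35 units 0.0038
```

View pics/w9z.png

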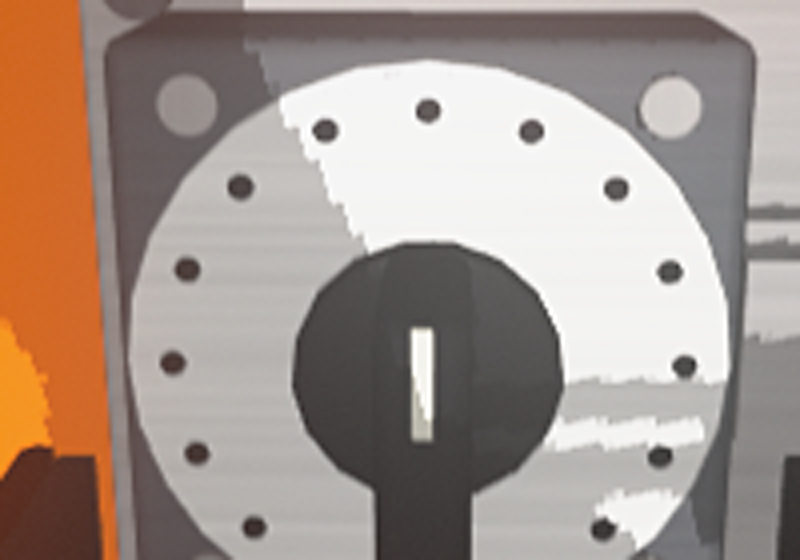

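w9: index plate centre predicted at zoom (430,360) matches the seen circle (429,363), and the bar's white line (x=422) is vertical, aligned with the jaws.

```bash
python3 -m inch '[[-0.012,0,0.07,0,1],[-0.012,0,0.14,0,1],[-0.012,0,0.21,0,1],[-0.012,0,0.26,0,1],[-0.012,0,0.26,0,1]]' && python3 -m inch '[[0,0,0,0,-1],[0,0,0,0,-1],[0,0,0,0,-1],[0,0,0,0,-1],[0,0,0,0,-1],[0,0,0,0,-1],[0,0,0,0,-1],[0,0,0,0,-1],[0,0,0,0,-1],[0,0,0,0,-1],[0,0,0,0,-1],[0,0,0,0,-1],[0,0,0,0,-1],[0,0,0,0,-1],[0,0,0,0,-1]]'; python3 -c "
from h import *
togo([553,-104.8,102],76.2);print(r.get_obs()['moment'])"
```

```text
time_s: 13.6
tool_pos: [551.6, -104.7, 100.1]
tcp_rot: [-2.464, -1.945, 0.023]
contact_force: [0.7, 0.1, -1.0]
width: 0.998
time_s: 15.1
tool_pos: [551.5, -104.9, 100.1]
tcp_rot: [-2.465, -1.945, 0.024]
contact_force: [-1.2, -0.2, 0.2]
width: 0.16
t 15.1 tcp [ 551.5 -104.9  100.1] tilt z [-0.0131 -0.0078 -0.9999] yawx 76.56 F [-1.2 -0.2  0.2] w 13.9 q [ 1.08  0.55 -1.19  1.8   0.56  1.19  1.05]
world d [1.5 0.1 1.9] units [ 0.0019  0.007  -0.0098]
spin deg 0.36 units 0.004
[ 0.09173071 -0.05702084  0.00238633]
```

```bash
cat > m.py <<'E'
from h import *
o=r.get_obs();M=R.from_rotvec(o["tcp_rot"]).as_matrix();y=np.degrees(np.arctan2(M[1,0],M[0,0]))
print("t",round(o["time_s"],2),"turned",round(76.56-y,2),"tcp",np.round(o["tool_pos"],1),"F",np.round(o["contact_force"],1),"Mom",np.round(o["moment"],3),"w",round(o["width"]*87,1),"q3,q7",np.round(o["joints"][[2,6]],2))
E
python3 m.py
python3 -m inch '[[0,0,0,0.03,-1],[0,0,0,0.06,-1],[0,0,0,0.06,-1]]'; python3 m.py
python3 -m inch '[[0,0,0,0.04,-1],[0,0,0,0.08,-1],[0,0,0,0.08,-1]]'; python3 m.py
python3 -m inch '[[0,0,0,0.04,-1],[0,0,0,0.08,-1],[0,0,0,0.08,-1]]'; python3 m.py
```

```text
t 15.1 turned -0.0 tcp [ 551.5 -104.9  100.1] F [-1.2 -0.2  0.2] Mom [ 0.092 -0.057  0.002] w 13.9 q3,q7 [-1.19  1.05]
time_s: 15.4
tool_pos: [551.6, -104.6, 100.1]
tcp_rot: [-2.554, -1.827, 0.023]
contact_force: [-0.4, -0.9, -0.4]
width: 0.156
t 15.4 turned 5.39 tcp [ 551.6 -104.6  100.1] F [-0.4 -0.9 -0.4] Mom [ 0.25  -0.168  0.111] w 13.6 q3,q7 [-1.17  0.97]
time_s: 15.7
tool_pos: [551.7, -104.3, 100.1]
tcp_rot: [-2.664, -1.665, 0.023]
contact_force: [-0.1, 0.3, 0.0]
width: 0.157
t 15.7 turned 12.55 tcp [ 551.7 -104.3  100.1] F [-0.1  0.3  0. ] Mom [ 0.373 -0.295  0.002] w 13.7 q3,q7 [-1.14  0.86]
time_s: 16.0
tool_pos: [551.8, -104.1, 100.1]
tcp_rot: [2.762, 1.497, -0.022]
contact_force: [1.3, 0.1, 0.0]
width: 0.161
t 16.0 turned 19.65 tcp [ 551.8 -104.1  100.1] F [1.3 0.1 0. ] Mom [ 0.389 -0.389 -0.017] w 14.0 q3,q7 [-1.12  0.75]
```

```bash
python3 -m inch '[[0,0,0,0.032,-1],[0,0,0,0.032,-1]]'; python3 m.py
python3 -m inch '[[0,0,0,0.03,-1],[0,0,0,0.06,-1],[0,0,0,0.06,-1]]'; python3 m.py
python3 -m inch '[[0,0,0,0.04,-1],[0,0,0,0.08,-1],[0,0,0,0.08,-1]]'; python3 m.py
python3 -m inch '[[0,0,0,0.04,-1],[0,0,0,0.08,-1],[0,0,0,0.08,-1]]'; python3 m.py
```

```text
time_s: 16.2
tool_pos: [551.9, -104.0, 100.1]
tcp_rot: [2.796, 1.43, -0.022]
contact_force: [0.8, -1.2, -0.5]
width: 0.158
t 16.2 turned 22.39 tcp [ 551.9 -104.   100.1] F [ 0.8 -1.2 -0.5] Mom [ 0.307 -0.259  0.025] w 13.8 q3,q7 [-1.11  0.71]
time_s: 16.5
tool_pos: [552.0, -103.8, 100.0]
tcp_rot: [2.858, 1.3, -0.021]
contact_force: [0.7, -0.4, -0.8]
width: 0.158
t 16.5 turned 27.63 tcp [ 552.  -103.8  100. ] F [ 0.7 -0.4 -0.8] Mom [ 0.289 -0.361  0.054] w 13.8 q3,q7 [-1.09  0.63]
time_s: 16.8
tool_pos: [552.2, -103.6, 100.1]
tcp_rot: [2.932, 1.122, -0.02]
contact_force: [1.1, 1.0, -0.8]
width: 0.155
t 16.8 turned 34.69 tcp [ 552.2 -103.6  100.1] F [ 1.1  1.  -0.8] Mom [ 0.412 -0.474 -0.035] w 13.5 q3,q7 [-1.06  0.52]
time_s: 17.1
tool_pos: [552.5, -103.4, 100.1]
tcp_rot: [2.995, 0.939, -0.019]
contact_force: [1.5, 0.4, -2.5]
width: 0.165
t 17.1 turned 41.74 tcp [ 552.5 -103.4  100.1] F [ 1.5  0.4 -2.5] Mom [ 0.419 -0.528 -0.075] w 14.4 q3,q7 [-1.04  0.41]
```

```bash
python3 -m inch '[[0,0,0,0.036,-1],[0,0,0,0.036,-1]]'; python3 m.py
python3 -m inch '[[0,0,0,0.03,-1],[0,0,0,0.06,-1],[0,0,0,0.06,-1]]'; python3 m.py
python3 -m inch '[[0,0,0,0.04,-1],[0,0,0,0.08,-1],[0,0,0,0.08,-1]]'; python3 m.py
python3 -m inch '[[0,0,0,0.04,-1],[0,0,0,0.06,-1],[0,0,0,0.06,-1],[0,0,0,0.06,-1]]'; python3 m.py
```

```text
time_s: 17.3
tool_pos: [552.6, -103.3, 100.1]
tcp_rot: [3.019, 0.859, -0.018]
contact_force: [1.6, -0.7, -0.5]
width: 0.161
t 17.3 turned 44.81 tcp [ 552.6 -103.3  100.1] F [ 1.6 -0.7 -0.5] Mom [ 0.406 -0.542 -0.07 ] w 14.0 q3,q7 [-1.03  0.36]
time_s: 17.6
tool_pos: [552.8, -103.2, 100.0]
tcp_rot: [3.054, 0.72, -0.017]
contact_force: [1.7, -0.1, -1.5]
width: 0.16
t 17.6 turned 50.02 tcp [ 552.8 -103.2  100. ] F [ 1.7 -0.1 -1.5] Mom [ 0.417 -0.575  0.102] w 13.9 q3,q7 [-1.01  0.28]
time_s: 17.9
tool_pos: [553.0, -103.0, 100.1]
tcp_rot: [3.092, 0.531, -0.016]
contact_force: [1.5, -0.1, -1.7]
width: 0.16
t 17.9 turned 57.07 tcp [ 553.  -103.   100.1] F [ 1.5 -0.1 -1.7] Mom [ 0.459 -0.765 -0.065] w 13.9 q3,q7 [-0.98  0.16]
time_s: 18.3
tool_pos: [553.3, -103.1, 100.1]
tcp_rot: [3.113, 0.388, -0.015]
contact_force: [2.9, 0.1, -1.7]
width: 0.158
t 18.3 turned 62.36 tcp [ 553.3 -103.1  100.1] F [ 2.9  0.1 -1.7] Mom [ 0.444 -0.833 -0.058] w 13.7 q3,q7 [-0.97  0.08]
```

```bash
python3 -m inch '[[0,0,0,0.03,-1],[0,0,0,0.057,-1],[0,0,0,0.057,-1]]'; python3 m.py
for i in 1 2; do python3 -m inch '[[0,0,0,0,-1]]' >/dev/null; python3 m.py; done
python3 -c "
from h import *
import pickle
c,im=snap('wrist','w10');pickle.dump(c,open('w10.pkl','wb'))
c,im=snap('top','t10')
cv2.imwrite('pics/t10z.png',cv2.resize(im[150:250,290:420,::-1],None,fx=5,fy=5,interpolation=cv2.INTER_CUBIC))
"; python3 m.py
```

```text
time_s: 18.6
tool_pos: [553.5, -103.0, 100.1]
tcp_rot: [3.126, 0.25, -0.014]
contact_force: [2.8, -0.7, -2.5]
width: 0.156
t 18.6 turned 67.41 tcp [ 553.5 -103.   100.1] F [ 2.8 -0.7 -2.5] Mom [ 0.372 -0.918 -0.053] w 13.6 q3,q7 [-0.95  0.  ]
t 18.7 turned 67.3 tcp [ 553.5 -103.   100.1] F [ 2.1 -0.4 -2.2] Mom [ 0.348 -0.774  0.023] w 13.8 q3,q7 [-0.95  0.  ]
t 18.8 turned 67.22 tcp [ 553.5 -103.   100.1] F [ 2.   0.2 -2.3] Mom [ 0.39  -0.734 -0.016] w 13.7 q3,q7 [-0.95  0.  ]
t 18.9 turned 67.25 tcp [ 553.5 -103.   100.1] F [ 1.8  0.1 -1.8] Mom [ 0.355 -0.806 -0.002] w 13.9 q3,q7 [-0.95  0.  ]
```

View pics/w10.png

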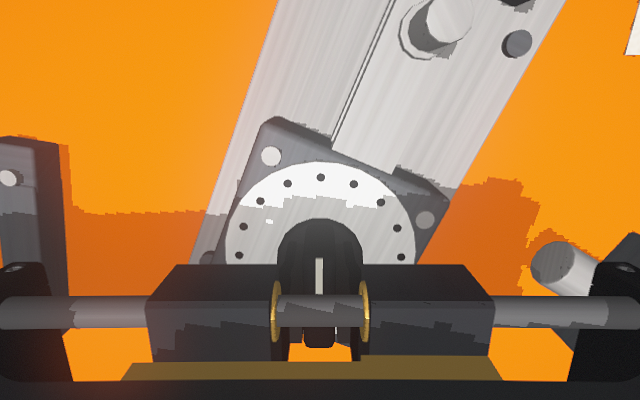

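View pics/t10z.png

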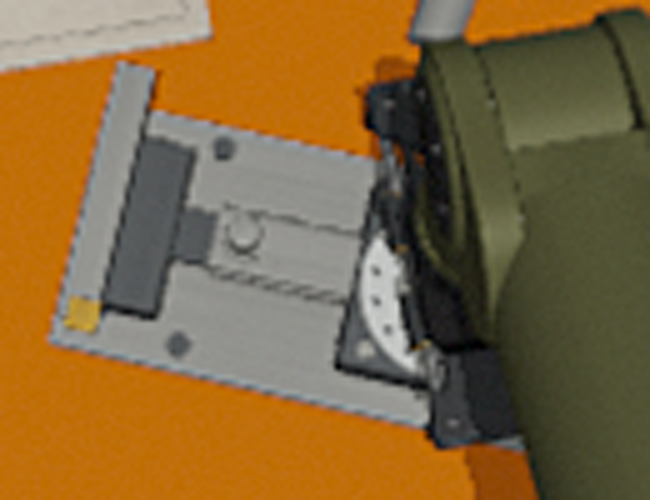

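w10: knob's white line at (320,275) is in line with the jaws and points straight at an index-plate dot at (320,177). The pin still stands in the fork. The turning moment is about zero at 67.3°, so the knob sits in the third stop.

```bash
python3 -c "
from h import *
r.finish_job()"
```

```text
the job is handed in; nothing more can be done
```

I put the barrel-grip pin into the fork and turned the knob clockwise to the third click. The job was handed in at about 19 s with the knob still held in the grip.

- **Pin:** I took it from the middle hole and pushed it down through the fork and lug. It stopped with about 16 N of reaction at 91.7 mm, where 91.8 mm was expected for a collar fully home. After letting go, the wrist camera showed it upright with its top where a seated pin's should be. The last pictures still showed it in place.
- **Knob:** I felt the resistance rise and fall three times as it turned. The last readings were 67.3° turned (67.5° nominal), turning moment about 0 and grip opening 13.9 mm on the 14 mm bar. The white line was in line with a dot on the index plate.
- **Disagreements:** The camera estimates of the knob's centre differed by a few mm, so I set it 120 mm from the fork hole and checked that in a close view. The grip ended up about 1.5 mm off-centre along the bar, with only about 3 N of force on the wrist.
- **Bystanders:** No unexpected contact force showed up and I did not touch them, but I did not measure their final positions.

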